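Rinse the parts in the dip basket and hold it up to drain

ROBOT

A 6-joint arm with a two-finger parallel gripper is mounted at the origin on the work surface. World frame = base frame: x ahead of the robot, y to its left, z up, the work surface at z = 0. Lengths are in m, angles in rad, forces in N, time in s.
With the tool pointing down it reaches from about 0.325 to 0.775 m from the base axis. Payload 5.5 kg.
Tool frame: the origin (TCP) lies at the very end of the fingers, on their centre line; the grasp point (between the pads) lies 19 mm behind it; z points along the fingers, y is the direction in which the jaws open and shut (so a half turn about z gives the same grasp; the last joint's range is limited). The gripper opens to 88 mm and grips with 3 to 60 N. Pads are 20 mm wide; open, the fingers measure 115 mm over their backs; the gripper's body (75 mm by 178 mm) begins 61 mm behind the grasp point.
Start: joints at [-1.229, 0.091, 1.231, -0, 1.82, -0.057], TCP at [0.233, -0.553, 0.223] pointing down, gripper open.
Joint ranges: [-2.87, 2.87], [-0.86, 2.18], [0.17, 2.46], [-1.51, 4.65], [0.06, 2.69], [-2.65, 2.65]. Speed limits (rad/s): [2.57, 2.57, 3.01, 3.14, 3.14, 3.14].

INTERFACE

Orientations are given as [roll, pitch, yaw] about the fixed x, y, z axes, in that order (R = Rz(yaw) Ry(pitch) Rx(roll)).
In Python, from cell import sensors, optics, close_job gives the robot as it stands.
- The arm moves only by the tool carry_out, never from a script. Its argument "steps" is text: rows parted by semicolons, each of 7 numbers parted by spaces: the finger opening in m, from 0 to 0.0878, then the shift along the world's x, y, z in m, then the turn, a rotation vector about the world's x, y, z in degrees. A call has 1 to 20 rows; each row shifts and turns the commanded pose from where the row before left it; what a row does not reach is not made up. A row lasts 1/12 s, in which the tool goes at most 41.7 mm and 7.16 degrees, less where a joint would pass 70% of its speed; a pose out of reach is approached as far as the arm can. A call is refused whole if a number of a shift passes 0.0417 or a number of a turn 7.16, either way. A call with a gripper value outside its range is refused whole. The fingers move at their own pace and stop on an object; the grip force is fixed at half the most. Time passes only in rows, so rows that do not move let the fingers close. It gives the time, the measured TCP pose, the force and the opening at its end, in the units of the state.
- sensors.sense(): the state, without advancing time (a new reading comes with each control period).
- optics.snapshot(name): name is "scene" or "top" or "wrist"; returns (picture, depth): 480x640x3 uint8, red, green, blue; 480x640 float32, m along the optical axis (not along the pixel's ray), 0 where there is no reading.
- optics.get_calibration(name): a dict with "fx", "fy", "cx", "cy" (pixels), "rvec" (rotation vector, rad) and "tvec" (3), from world to camera coordinates, as OpenCV has them. Camera axes: x right, y down, z forward; pixel columns grow to the right and rows downward; lengths in m; the calibration is good to about 2 mm. A picture is of the moment at which its call begins: read the wrist's pose just before it. get_calibration takes no time and is no camera call; for the wrist camera it gives the pose at the moment of the call.
- close_job(): hands the job in, once; it reports no verdict.
The state is a dict: "clock": time; "q": joint angles; "qvel": joint speeds; "joint_torque": joint torques, N m; "ee_pos": TCP position; "orientation": TCP orientation; "ft_force": force on the tool from outside, world axes, zero at the start; "torque": the same for the moment, N m; "width": opening from 0.0 (shut) to 1.0 (fully open).
Only numpy, scipy, OpenCV 4.12 (cv2) and the standard library are available. Lean on these libraries where they do the work, as an engineer would, in place of code of your own. Each camera call takes 0.05 s, during which the arm holds its last target.

TASK

At the parts-cleaning pan, press the spray cap of the cleaner canister right down to rinse the parts in the wire basket, and let it spring back up. Then lift the basket by its handle, with all the parts in it, about 10 cm above the rim of the pan and hold it there, level and still over the pan, so that it drains; finish while still holding it. Leave the battery pack, the extension bar and the brush where they lie.

Things in the scene. Friction and masses are not known exactly. Their poses are not given: they have to be found in the camera images.
- pan_rim (a point): Open rectangular steel drip pan, fixed to the bench, 310 mm (its x) by 230 mm (its y), 45 mm deep outside, floor and walls 4 mm thick. This point is the centre of its mouth, at rim height, 45 mm above the bench; z up. The cleaner canister is clipped upright outside the middle of its +x end, its axis 197 mm from the pan's centre. The pan with the canister may stand turned anywhere from canister to the robot's right, through far side, to its left.
- cap_top (a point): Centre of the top of the black spray cap (26 mm diameter, 24 mm high, flat-topped, 164 mm above the bench when up) on the fixed bare-aluminium cleaner canister (60 mm diameter, shoulder at about 125 mm). Pushed straight down it moves 5 mm against a spring: it starts to move at about 3 N and is at its stop at about 8 N. A thin brass spray tube points from the cap to the pan and reaches 55 mm from the cap's axis. Axes as the pan's.
- cap (a joint): Travel of the spray cap in m: 0 up at rest, 0.005 fully down; it springs back by itself when released. From 0.0035 on it sprays.
- grip (a point): Centre of the black grip on the basket's hoop handle: a bar 80 mm long (basket's x), 20 mm wide (y) and 20 mm high with rounded edges, 150 mm above the basket's underside and over its middle. The hoop is 6 mm wire in the basket's x-z plane and does not fold. Nothing stands beside the grip; the basket's rim lies 95 mm below it. x along the grip, z up. Basket with parts weighs 0.45 to 0.8 kg.
- basket_base (a point): Centre of the underside of the loose steel-wire dip basket: 160 mm (x) by 110 mm (y), 55 mm deep, z up. It stands on the pan's floor, turned by up to 0.4 rad from the pan's axes.
- bearing_mid (a point): Centre of a loose ball-bearing ring, 42 mm across, 20 mm bore, 14 mm high, lying in the basket.
- piston_mid (a point): Centre of a loose aluminium brake piston, 30 mm diameter, 36 mm high, standing in the basket.
- nut_mid (a point): Centre of a loose flanged hexagon hub nut, 32 mm across flats (flange 39 mm), 18 mm high, lying in the basket.
- battery_mid (a point): Centre of a loose battery pack (bystander), 115 x 75 x 62 mm, on the bench to the robot's left or right.
- extension_mid (a point): Centre of a loose chromed extension bar (bystander), 200 mm long, 25 mm thick, on the bench to the robot's left or right.
- brush_mid (a point): Loose wooden parts brush (bystander), 180 mm long, 26 mm wide, 28 mm high, lying on the pan's floor across its +x end, between basket and canister, clear of the basket; this point is its middle, 10 mm up.
Mind the look-alikes: they are no part of the job. Of the things that look like the part that bears grip, the smaller one is meant. Of the things shaped like the part that bears piston_mid, the aluminium one is meant.

How it is judged:
On the way, in this order (a step that is already met when the one before it is completed fails the run):
1. the spray cap is pressed down while the basket stands in the pan (value of joint cap above 0.0035 m and height (world z) of basket_base below 0.012 m), for 0.1 s.
2. the cap is back up, the basket still standing in the pan (value of joint cap below 0.001 m and height (world z) of basket_base below 0.012 m), for 0.1 s.
3. the basket is held level and still in the air over the pan with all parts in it (height (world z) of basket_base between 0.105 and 0.205 m and angle between basket_base's own z axis and vertical below 0.14 rad and horizontal distance between basket_base and pan_rim below 0.085 m and contact force between basket and the fingers above 2 N and contact force between basket and washpan below 0.05 N and linear speed of basket below 0.02 m/s and angular speed of basket below 0.1 rad/s and distance between each of bearing_mid, piston_mid, nut_mid and basket_base below 0.105 m), for 0.5 s.
At the end, for the whole second after the job is handed in: Held in the fingers, off the pan: basket underside 60-160 mm above the rim, tilt under 8 degrees, under 20 mm/s and 0.1 rad/s, centre within 85 mm of the pan's centre in plan, all three parts in it; cap up; battery, bar and brush within 30 mm of their places; program ends holding (all of step 3 and value of joint cap below 0.001 m and distance of each of battery_mid, extension_mid, brush_mid from where it was at the start of the episode below 0.03 m); the arm keeps its last pose, push and grip.
It fails at once if the basket is tipped more than 20 degrees (angle between basket_base's own z axis and vertical above 0.35 rad).
It fails at once if a bystander is disturbed (distance of any of battery_mid, extension_mid, brush_mid from where it was at the start of the episode above 0.03 m).
It also fails if it takes over 56 s, if anything falls off the work surface, if the arm or the gripper's body presses on something with over 40 N, if the wrist force passes 120 N, or if a joint passes its speed limit or range.

## Working session

There is one attempt and no reset: what is moved stays moved. The work goes in short steps, Python scripts to look and compute and a tool call to move; the robot and the scene stay as the last step left them, time stands still between calls to the robot, and variables do not carry over. Pictures are saved under pics/ and viewed, and the job is handed in when it is done.

Besides the shell and the picture viewer there is one more tool, called after "Call:" as name(argument=value, ...) on one line, values as JSON. carry_out: Moves the arm, as the interface text tells. Its arguments: {"type":"object","properties":{"steps":{"type":"string"}},"required":["steps"]}

```bash
mkdir -p pics; ls; cat > h.py <<'E'
import numpy as np, cv2, sys
from cell import sensors, optics
def cal(n):
    c=optics.get_calibration(n); R=cv2.Rodrigues(np.array(c["rvec"],float))[0]; return c,R,np.array(c["tvec"],float).ravel()
def snap(n,tag):
    c=cal(n); p,d=optics.snapshot(n); cv2.imwrite(f"pics/{tag}.png",cv2.cvtColor(p,cv2.COLOR_RGB2BGR)); np.savez(f"pics/{tag}.npz",p=p,d=d,fx=c[0]["fx"],fy=c[0]["fy"],cx=c[0]["cx"],cy=c[0]["cy"],R=c[1],t=c[2])
def ray(tag,u,v):
    z=np.load(f"pics/{tag}.npz"); k=np.array([(u-z["cx"])/z["fx"],(v-z["cy"])/z["fy"],1.]); return z["R"].T@k, -z["R"].T@z["t"]
def atz(tag,u,v,h):
    r,o=ray(tag,u,v); return o+r*(h-o[2])/r[2]
def atd(tag,u,v):
    r,o=ray(tag,u,v); d=np.load(f"pics/{tag}.npz")["d"][int(round(v)),int(round(u))]; return o+r*d
def cloud(tag):
    z=np.load(f"pics/{tag}.npz"); d=z["d"]; v,u=np.mgrid[:480,:640]
    k=np.stack([(u-z["cx"])/z["fx"],(v-z["cy"])/z["fy"],np.ones_like(d)],-1)*d[...,None]
    return (k-z["t"])@z["R"]
def crop(tag,u0,v0,u1,v1,s):
    im=cv2.imread(f"pics/{tag}.png")[v0:v1,u0:u1]; cv2.imwrite(f"pics/{tag}_c{u0}_{v0}.png",cv2.resize(im,None,fx=s,fy=s,interpolation=cv2.INTER_CUBIC))
E
python3 - <<'E'
from h import *
for n in("scene","top"): snap(n,n+"0")
print(sensors.sense())
E
```

```text
pics
{'clock': 0.1, 'q': array([-1.22867258e+00,  9.17896820e-02,  1.23174438e+00,  1.37852478e-05,
        1.81978515e+00, -5.66728505e-02]), 'qvel': array([-1.30088199e-03, -1.02327739e-03, -2.62796435e-03,  1.02509597e-05,
        1.50297702e-03,  1.13409682e-03]), 'joint_torque': array([ 3.14776393e-03, -4.47856057e+01, -4.07571101e+01,  7.01426505e-02,
        2.84140161e-02, -1.25134256e-04]), 'ee_pos': array([ 0.23291766, -0.55266895,  0.22162819]), 'orientation': array([-3.13986963e+00, -1.11140905e-04,  3.98799887e-01]), 'ft_force': array([-0.2591882 , -0.52381235,  0.34662568]), 'torque': array([ 0.04956975, -0.01765752,  0.04694038]), 'width': 1.0013544119749536}
```

View pics/scene0.png

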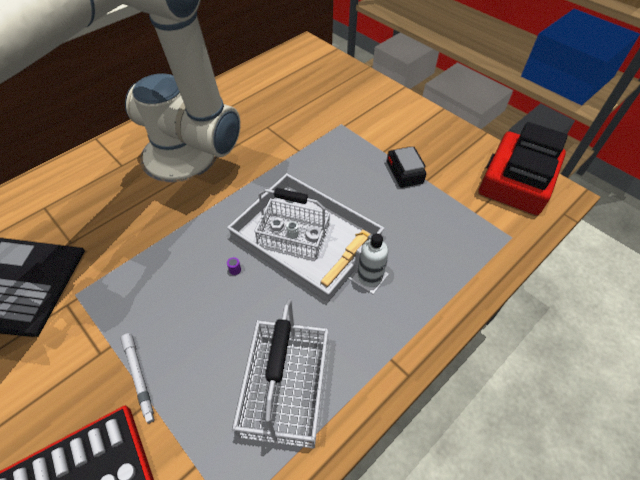

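View pics/top0.png

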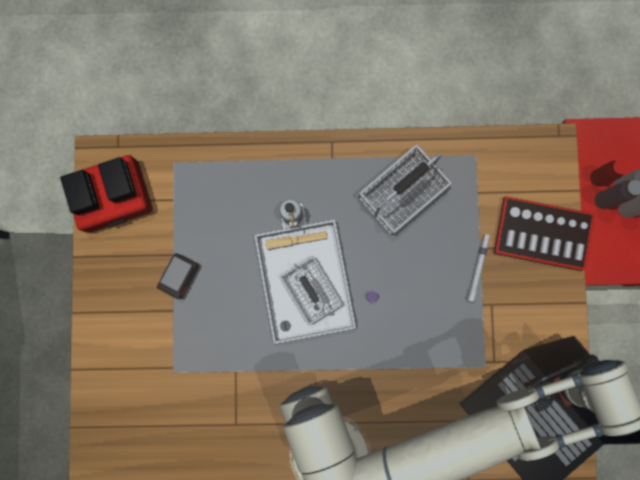

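The scene and top views agree:
- **Pan:** top px (306,282), with the canister at its far end and the cap near (291,208).
- **Grip look-alikes:** the small basket's grip in the pan, top (312,288) / scene (290,195), and the large basket's grip, top (411,178) / scene (279,350). I choose the small one.
- **Piston look-alikes:** the grey one in the basket, scene (292,230), and the purple one, top (372,297).
- **Bystanders:** battery at top (178,276), bar at (479,268), brush at (297,240).

Next I'll check close crops.

```bash
python3 - <<'E'
from h import *
crop("top0",240,190,370,350,4.5/1.25)
crop("scene0",220,160,400,310,4)
c,R,t=cal("top"); print(-R.T@t, c["fx"]); 
P=cloud("top0")
for u,v in [(291,207),(312,288),(405,190),(250,300)]: print(u,v,P[v,u])
E
```

```text
[ 0.41379731 -0.01263569  1.79208954] 614.251803384779
291 207 [0.68647232 0.08987443 0.16381379]
312 288 [0.46827    0.03795318 0.16252563]
405 190 [ 0.71984405 -0.21321514  0.19070762]
250 300 [ 0.44275666  0.22497641 -0.00307858]
```

View pics/top0_c240_190.png

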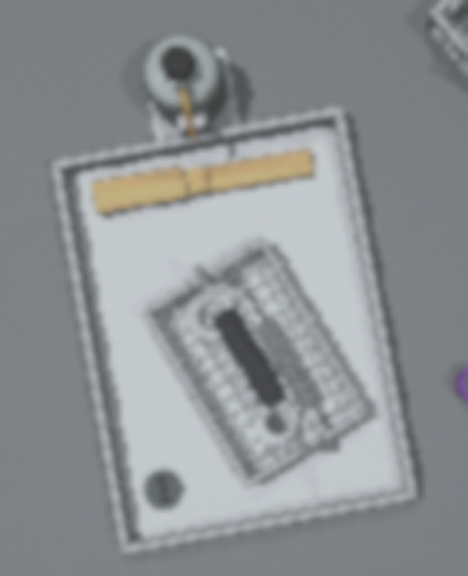

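View pics/scene0_c220_160.png

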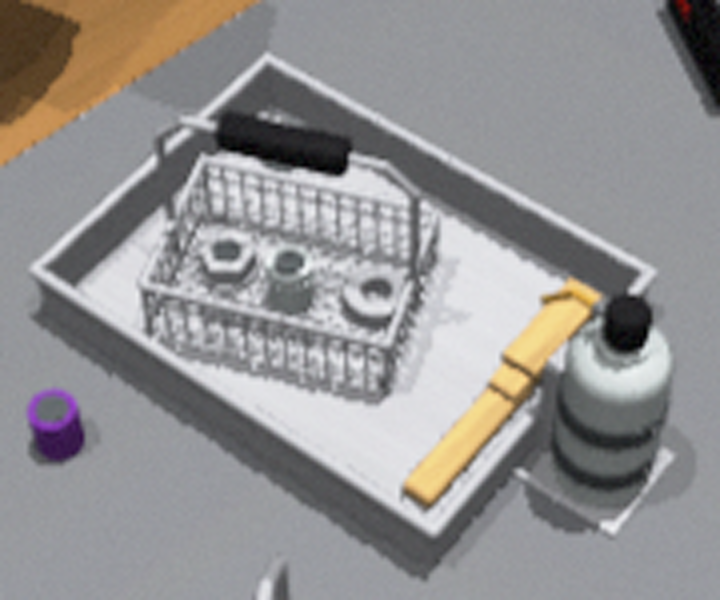

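```bash
python3 - <<'E'
from h import *
f=lambda x,y,h: atz("top0",240+x/3.6,190+y/3.6,h)
cap=f(179,63,.164); print("cap",cap)
C=[f(*p,.045) for p in((57,163),(345,112),(418,493),(128,549))]
for i in range(4): print(C[i],np.linalg.norm(C[i]-C[i-1]))
pc=np.mean(C,0); print("pan",pc, "cap dist",np.linalg.norm((cap-pc)[:2]), np.arctan2(*(cap-pc)[1::-1]))
a=f(228,318,.164);b=f(270,395,.164); print("grip",a,b,(a+b)/2,np.linalg.norm(a-b),np.arctan2(*(a-b)[1::-1]))
# cloud based
P=cloud("top0"); I=np.load("pics/top0.npz")["p"].astype(int).sum(-1)
m=(P[...,2]>.15)&(P[...,2]<.175)&(I<240)
for c,r in((cap,.025),((a+b)/2,.06)):
    q=P[m&(np.hypot(P[...,0]-c[0],P[...,1]-c[1])<r)]
    w,v=np.linalg.eigh(np.cov(q[:,:2].T)); print(len(q),q.mean(0),q.max(0),np.arctan2(v[1,1],v[0,1]))
P=cloud("scene0"); I=np.load("pics/scene0.npz")["p"].astype(int).sum(-1)
m=(P[...,2]>.14)&(P[...,2]<.175)&(I<150)
for c,r in((cap,.03),((a+b)/2,.06)):
    q=P[m&(np.hypot(P[...,0]-c[0],P[...,1]-c[1])<r)]
    print("scene",len(q),q.mean(0),q.max(0),q.min(0))
    w,v=np.linalg.eigh(np.cov(q[:,:2].T)); print(np.arctan2(v[1,1],v[0,1]))
E
```

```text
cap [0.68517008 0.0933161  0.164     ]
[0.62683539 0.19976663 0.045     ] 0.31047931144065505
[ 0.66229934 -0.03063796  0.045     ] 0.23311792759106495
[ 0.35969711 -0.08070366  0.045     ] 0.3067159735579625
[0.32076507 0.1476287  0.045     ] 0.2316276590253479
pan [0.49239923 0.05901343 0.045     ] cap dist 0.19579906911276548 0.17610201883210347
grip [0.49434043 0.0603901  0.164     ] [0.43709191 0.03059891 0.164     ] [0.46571617 0.0454945  0.164     ] 0.06453609914578394 0.4798210667614433
53 [0.68566184 0.09447957 0.16258421] [0.69512169 0.10323296 0.16926889] -2.591822261936879
150 [0.46616319 0.04578398 0.16304962] [0.498214   0.06691841 0.17302748] -2.6207064357281493
scene 131 [0.69297477 0.09094157 0.15884955] [0.70190145 0.10351084 0.16735731] [0.67993961 0.08186597 0.14100257]
0.9326037816442203
scene 301 [0.47218351 0.04192045 0.1604381 ] [0.50673314 0.06747724 0.16723875] [0.43414588 0.01864933 0.14509467]
-2.6158364982868445
```

Call:
carry_out(steps="0 0.018 0.026 0.003 0 0 0.32; 0 0.018 0.026 0.003 0 0 0.32; 0 0.018 0.026 0.003 0 0 0.32; 0 0.018 0.026 0.003 0 0 0.32; 0 0.018 0.026 0.003 0 0 0.32; 0 0.018 0.026 0.003 0 0 0.32; 0 0.018 0.026 0.003 0 0 0.32; 0 0.018 0.026 0.003 0 0 0.32; 0 0.018 0.026 0.003 0 0 0.32; 0 0.018 0.026 0.003 0 0 0.32; 0 0.018 0.026 0.003 0 0 0.32; 0 0.018 0.026 0.003 0 0 0.32; 0 0.018 0.026 0.003 0 0 0.32; 0 0.018 0.026 0.003 0 0 0.32; 0 0.018 0.026 0.003 0 0 0.32; 0 0.018 0.026 0.003 0 0 0.32; 0 0.018 0.026 0.003 0 0 0.32; 0 0.018 0.026 0.003 0 0 0.32; 0 0.018 0.026 0.003 0 0 0.32; 0 0.018 0.026 0.003 0 0 0.32")

```text
clock: 1.77
ee_pos: [0.5936, -0.0314, 0.2822]
orientation: [-3.141, 0.001, 0.511]
ft_force: [-0.3, -0.0, 0.9]
width: 0.004
```

Call:
carry_out(steps="0 0.015 0.021 0 0 0 0; 0 0.015 0.021 0 0 0 0; 0 0.015 0.021 0 0 0 0; 0 0.015 0.021 0 0 0 0; 0 0.015 0.021 -0.02 0 0 0; 0 0.0174 0.0194 -0.02 0 0 0; 0 0 0 -0.02 0 0 0; 0 0 0 -0.02 0 0 0; 0 0 0 0 0 0 0; 0 0 0 0 0 0 0; 0 0 0 0 0 0 0")

```text
clock: 2.68
ee_pos: [0.6855, 0.0913, 0.204]
orientation: [3.141, -0.001, 0.51]
ft_force: [-0.6, 0.2, 0.0]
width: 0.01
```

```bash
python3 - <<'E'
from h import *
print(sensors.sense()["ee_pos"])
for n in("wrist","scene"): snap(n,n+"1")
crop("scene1",270,160,430,280,5)
E
```

```text
[0.68553179 0.09126694 0.2040316 ]
```

View pics/wrist1.png

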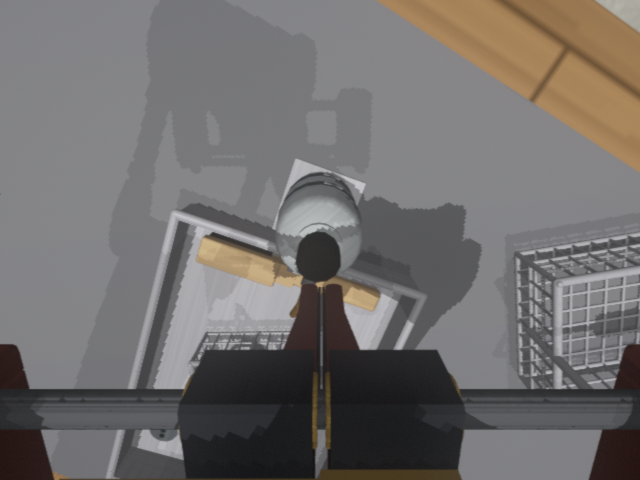

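View pics/scene1_c270_160.png

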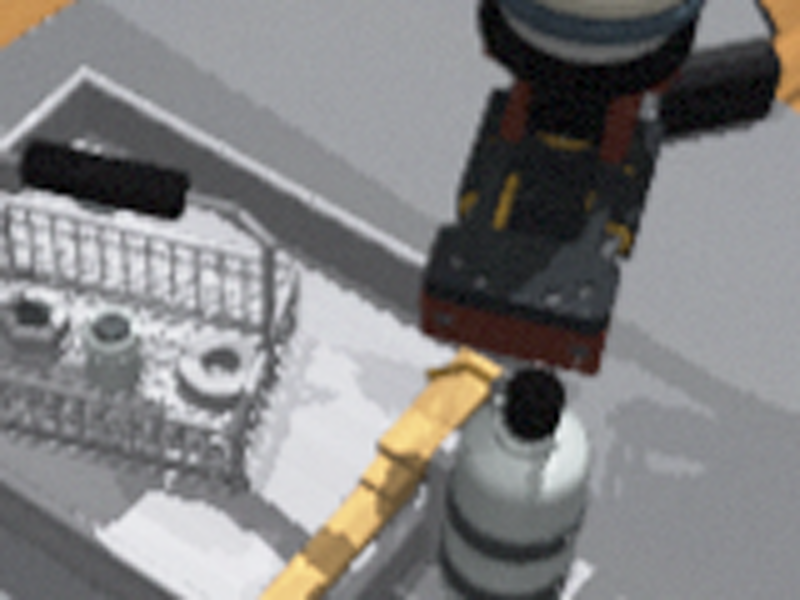

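The wrist picture shows the cap at px (319,256), just ahead of the closed fingertips. The scene crop shows the fingers above the cap. I'll compute the cap's position from the wrist picture.

```bash
python3 - <<'E'
from h import *
print(atz("wrist1",319,256,.164), atd("wrist1",319,256))
P=cloud("wrist1"); m=(P[...,2]>.155)&(P[...,2]<.17)&(np.hypot(P[...,0]-.686,P[...,1]-.093)<.03)
q=P[m]; print(len(q), (q.max(0)+q.min(0))/2,q.max(0),q.min(0))
E
```

```text
[0.69253477 0.09609942 0.164     ] [0.69284287 0.09626562 0.1649603 ]
1642 [0.67885373 0.09468498 0.16091002] [0.70155865 0.10757428 0.16675766] [0.65614881 0.08179568 0.15506237]
```

Call:
carry_out(steps="0 0.004 0.004 -0.01 0 0 0; 0 0 0 -0.01 0 0 0; 0 0 0 -0.01 0 0 0; 0 0 0 -0.006 0 0 0; 0 0 0 -0.002 0 0 0; 0 0 0 -0.002 0 0 0; 0 0 0 -0.002 0 0 0;0 0 0 0 0 0 0; 0 0 0 0 0 0 0")

```text
clock: 3.53
ee_pos: [0.689, 0.0955, 0.162]
orientation: [3.142, -0.0, 0.511]
ft_force: [-4.2, -0.2, 5.2]
width: 0.008
```

Call:
carry_out(steps="0 0 0 -0.002 0 0 0; 0 0 0 -0.001 0 0 0; 0 0 0 -0.001 0 0 0; 0 0 0 0 0 0 0; 0 0 0 0 0 0 0")

```text
clock: 3.95
ee_pos: [0.6891, 0.0955, 0.1594]
orientation: [3.141, -0.002, 0.511]
ft_force: [-4.9, -0.3, 8.8]
width: 0.009
```

Call:
carry_out(steps="0 0 0 -0.001 0 0 0; 0 0 0 -0.001 0 0 0; 0 0 0 -0.001 0 0 0; 0 0 0 0 0 0 0; 0 0 0 0 0 0 0; 0 0 0 0 0 0 0; 0 0 0 0 0 0 0")

```text
clock: 4.53
ee_pos: [0.6892, 0.0955, 0.1592]
orientation: [3.14, -0.004, 0.511]
ft_force: [-9.1, -0.8, 16.7]
width: 0.005
```

```bash
python3 - <<'E'
from h import *
snap("scene","scene2"); crop("scene2",270,160,430,280,5)
E
```

```text
(no output)
```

View pics/scene2_c270_160.png

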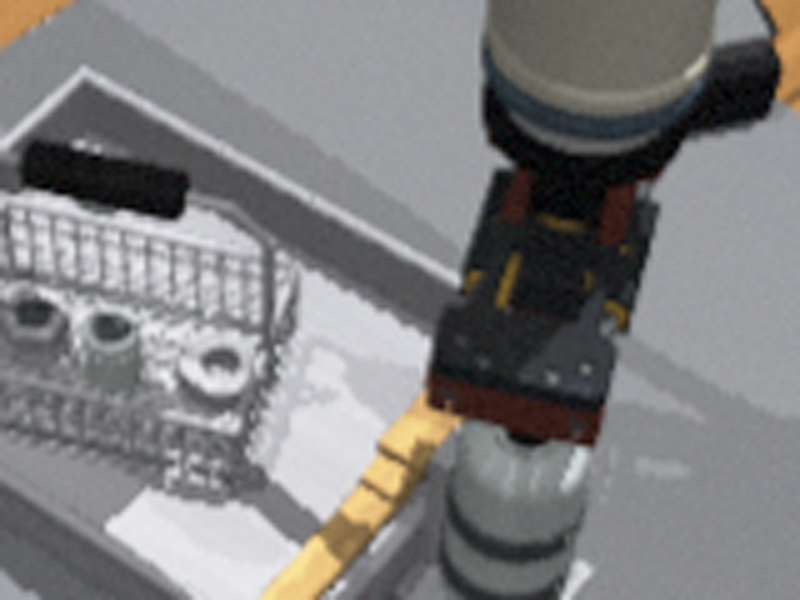

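The cap is at its stop: TCP z is stuck at 159 mm, which is 5 mm of travel, at 16.7 N. Releasing it and moving over to the grip.

Call:
carry_out(steps="0 0 0 0.005 0 0 0; 0 0 0 0.01 0 0 0; 0 0 0 0.025 0 0 0; 0 0 0 0.03 0 0 0; 0 0 0 0.03 0 0 0; 0.0878 0 0 0 0 0 0; 0.0878 -0.02 -0.005 0 0 0 0; 0.0878 -0.025 -0.006 0 0 0 0; 0.0878 -0.025 -0.006 0 0 0 0; 0.0878 -0.025 -0.006 0 0 0 0; 0.0878 -0.025 -0.006 0 0 0 0; 0.0878 -0.025 -0.006 0 0 0 0; 0.0878 -0.025 -0.006 0 0 0 0; 0.0878 -0.025 -0.005 0 0 0 0; 0.0878 -0.020 -0.004 0 0 0 0; 0.0878 -0.007 0 -0.01 0 0 0; 0.0878 0 0 0 0 0 0; 0.0878 0 0 0 0 0 0; 0.0878 0 0 0 0 0 0")

```text
clock: 6.17
ee_pos: [0.4678, 0.0455, 0.2436]
orientation: [-3.142, 0.0, 0.51]
ft_force: [0.3, -0.6, -0.3]
width: 0.993
```

```bash
python3 - <<'E'
from h import *
print(sensors.sense()["ee_pos"])
for n in("wrist","scene"): snap(n,n+"3")
crop("scene3",220,150,400,285,4)
E
```

```text
[0.46784212 0.04549928 0.24356907]
```

View pics/wrist3.png

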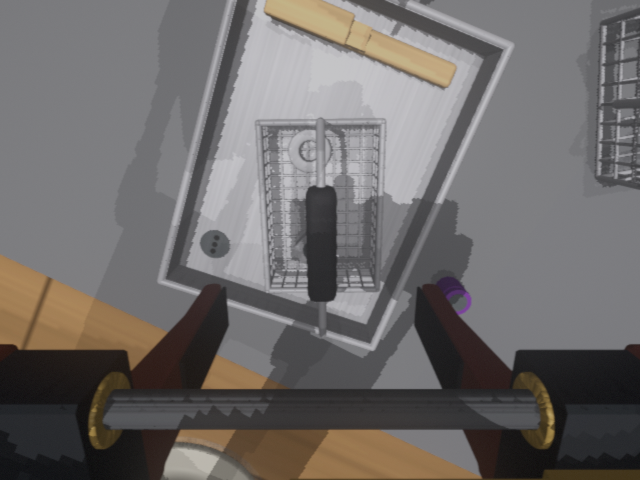

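View pics/scene3_c220_150.png

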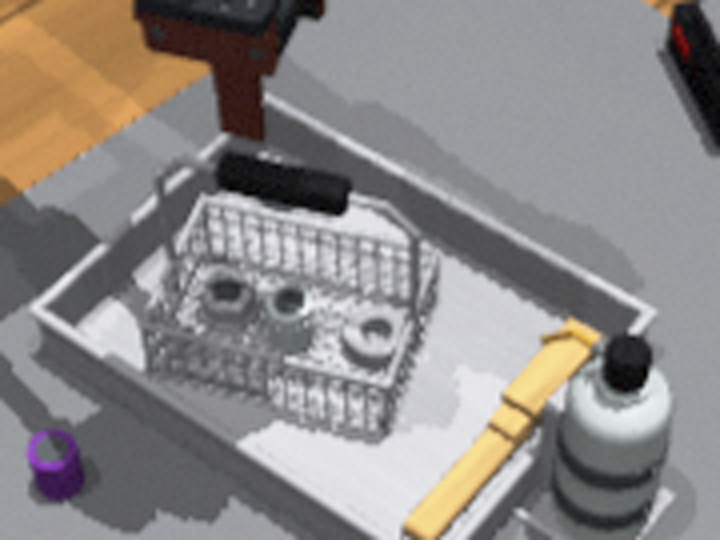

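The cap is up again. In the wrist picture the grip runs from (321,186) to (321,300), centred between the open fingers and square to them. I'll measure it.

```bash
python3 - <<'E'
from h import *
a=atz("wrist3",320.5,187,.164);b=atz("wrist3",321.5,300,.156);print(a,b,(a+b)/2,np.linalg.norm(a-b))
P=cloud("wrist3"); I=np.load("pics/wrist3.npz")["p"].astype(int).sum(-1)
m=(P[...,2]>.14)&(P[...,2]<.172)&(I<200)&(np.hypot(P[...,0]-.467,P[...,1]-.045)<.06)
q=P[m]; w,v=np.linalg.eigh(np.cov(q[:,:2].T)); ax=v[:,1]*np.sign(v[0,1]);n=np.array([-ax[1],ax[0]])
s=q[:,:2]@ax;t=q[:,:2]@n; print(len(q),np.arctan2(ax[1],ax[0]),s.min(),s.max(),t.min(),t.max(),np.percentile(q[:,2],[2,50,98]), ax*(s.min()+s.max())/2+n*(t.min()+t.max())/2)
E
```

```text
[0.50269169 0.06508522 0.164     ] [0.43131285 0.02433491 0.156     ] [0.46700227 0.04471006 0.16      ] 0.08258042593056307
3260 0.522165627318853 0.3886208838859114 0.4671674717956543 -0.2042152942007379 -0.18424807030458656 [0.16009775 0.16432533 0.16596323] [0.46774814 0.04506721]
```

Call:
carry_out(steps="0.0878 0 0 -0.02 0 0 0.6; 0.0878 0 0 -0.025 0 0 0; 0.0878 0 0 -0.025 0 0 0; 0.0878 0 0 -0.02 0 0 0; 0.0878 0 0 -0.014 0 0 0; 0.0878 0 0 -0.006 0 0 0; 0.0878 0 0 0 0 0 0; 0.0878 0 0 0 0 0 0")

```text
clock: 6.93
ee_pos: [0.4679, 0.0455, 0.1345]
orientation: [3.141, -0.001, 0.521]
ft_force: [0.1, -0.4, 0.6]
width: 0.999
```

Call:
carry_out(steps="0.01 0 0 0 0 0 0; 0.01 0 0 0 0 0 0; 0.01 0 0 0 0 0 0; 0.01 0 0 0 0 0 0; 0.01 0 0 0 0 0 0; 0.01 0 0 0 0 0 0; 0.01 0 0 0 0 0 0; 0.01 0 0 0 0 0 0; 0.01 0 0 0 0 0 0; 0.01 0 0 0 0 0 0")

```text
clock: 7.77
ee_pos: [0.4674, 0.0455, 0.1336]
orientation: [-3.142, 0.0, 0.521]
ft_force: [-0.7, -0.0, 0.9]
width: 0.282
```

Call:
carry_out(steps="0 0 0 0 0 0 0; 0 0 0 0 0 0 0; 0 0 0 0 0 0 0; 0 0 0 0 0 0 0; 0 0 0 0 0 0 0")

```text
clock: 8.18
ee_pos: [0.4674, 0.0454, 0.1336]
orientation: [3.141, 0.0, 0.521]
ft_force: [0.3, -1.9, -0.5]
width: 0.226
```

Gripped: the opening is 19.9 mm, which matches the 20 mm grip. Lifting gently.

Call:
carry_out(steps="0 0 0 0.002 0 0 0; 0 0 0 0.004 0 0 0; 0 0 0 0.006 0 0 0; 0 0 0 0.006 0 0 0; 0 0 0 0.006 0 0 0; 0 0 0 0.004 0 0 0; 0 0 0 0.002 0 0 0; 0 0 0 0 0 0 0; 0 0 0 0 0 0 0; 0 0 0 0 0 0 0")

```text
clock: 9.02
ee_pos: [0.4672, 0.0454, 0.1633]
orientation: [-3.141, 0.001, 0.521]
ft_force: [-0.2, -0.4, -5.4]
width: 0.227
```

```bash
python3 - <<'E'
from h import *
print(sensors.sense()["torque"])
snap("scene","scene4");crop("scene4",220,150,400,285,4)
E
```

```text
[-0.02636102 -0.0320054  -0.01313369]
```

View pics/scene4_c220_150.png

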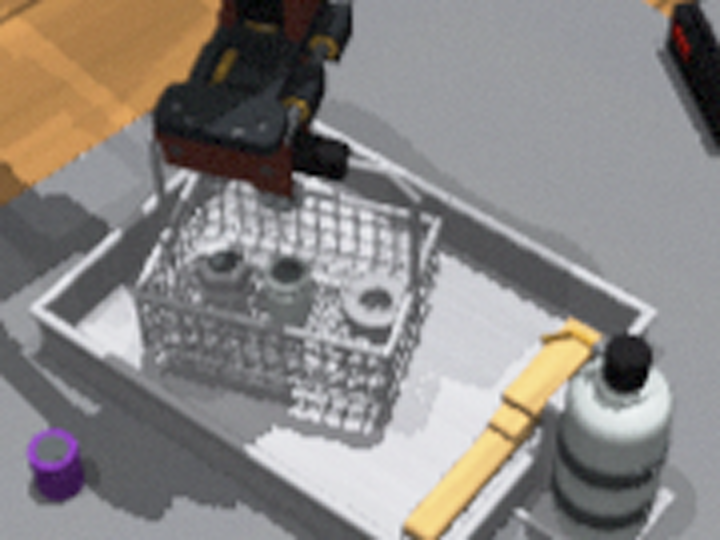

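The basket is off the floor and level, with nut, piston and bearing inside; the load is 5.4 N. Continuing up.

Call:
carry_out(steps="0 0 0 0.003 0 0 0; 0 0 0 0.006 0 0 0; 0 0.001 0.001 0.009 0 0 0; 0 0.002 0.001 0.01 0 0 0; 0 0.002 0.001 0.01 0 0 0; 0 0.003 0.002 0.01 0 0 0; 0 0.003 0.002 0.01 0 0 0; 0 0.003 0.002 0.01 0 0 0; 0 0.002 0.001 0.01 0 0 0; 0 0.002 0.001 0.01 0 0 0; 0 0.001 0.001 0.01 0 0 0; 0 0.001 0 0.009 0 0 0; 0 0 0 0.006 0 0 0; 0 0 0 0.003 0 0 0; 0 0 0 0.001 0 0 0; 0 0 0 0 0 0 0; 0 0 0 0 0 0 0; 0 0 0 0 0 0 0; 0 0 0 0 0 0 0; 0 0 0 0 0 0 0")

```text
clock: 10.73
ee_pos: [0.4873, 0.0574, 0.2802]
orientation: [-3.141, 0.001, 0.521]
ft_force: [-0.4, -0.1, -5.4]
width: 0.224
```

Call:
carry_out(steps="0 0 0 0 0 0 0; 0 0 0 0 0 0 0; 0 0 0 0 0 0 0; 0 0 0 0 0 0 0; 0 0 0 0 0 0 0; 0 0 0 0 0 0 0; 0 0 0 0 0 0 0; 0 0 0 0 0 0 0; 0 0 0 0 0 0 0; 0 0 0 0 0 0 0")

```text
clock: 11.57
ee_pos: [0.4874, 0.0575, 0.2806]
orientation: [3.142, 0.0, 0.521]
ft_force: [0.3, -0.5, -5.6]
width: 0.226
```

```bash
python3 - <<'E'
from h import *
s=sensors.sense();print(s["ee_pos"],s["ft_force"],s["torque"])
snap("scene","scene5");snap("top","top5");crop("scene5",210,90,410,290,3)
P0=cloud("scene0")
E
```

```text
[0.48737795 0.05745235 0.28062684] [ 0.32760614 -0.49239233 -5.63259139] [ 0.01399195 -0.00038302  0.03823721]
```

View pics/scene5_c210_90.png

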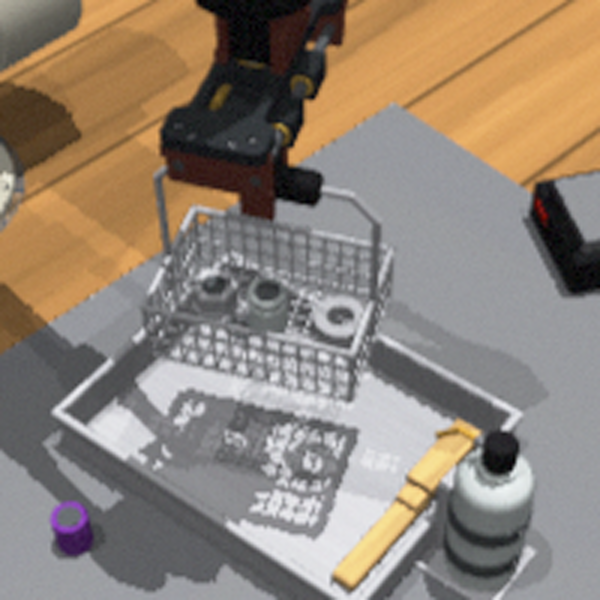

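View pics/top5.png

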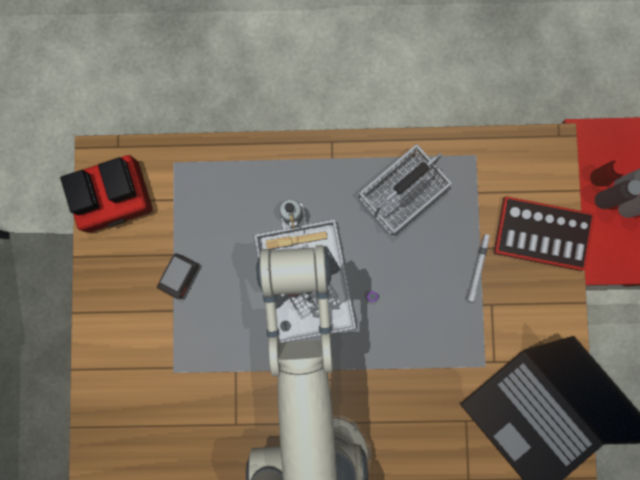

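The scene crop shows the basket hanging over the pan with nut (216,292), piston (268,298) and bearing (335,317) inside, and the cap up. In the top view the battery, bar and brush haven't moved. Last, a check of the basket's level.

```bash
python3 - <<'E'
from h import *
P=cloud("scene5"); c=np.array([.487,.057])
d=P[...,:2]-c; a=.521; s=d@[np.cos(a),np.sin(a)]; t=d@[-np.sin(a),np.cos(a)]
m=(np.abs(s)<.087)&(np.abs(t)<.062)&((np.abs(s)>.072)|(np.abs(t)>.047))&(P[...,2]>.195)&(P[...,2]<.218)
q=np.c_[s[m],t[m],P[...,2][m]]
for i in range(3):
    x=np.linalg.lstsq(np.c_[q[:,:2],np.ones(len(q))],q[:,2],rcond=None)[0]; r=q[:,2]-q[:,:2]@x[:2]-x[2]; q=q[r>-.003]
print(len(q),x)
E
```

```text
494 [ 0.00056424 -0.00042933  0.20695442]
```

```bash
python3 - <<'E'
from cell import close_job
print(close_job())
E
```

```text
the job is handed in; nothing more can be done
None
```

I pressed the spray cap down to its stop and released it. I then lifted the small basket by its grip and handed the job in while still holding it over the pan. The hand-in gives no verdict, so the result rests on my own checks below. They were taken just before I handed in, at 11.7 s of the 56 s allowed.

- **Cap:** the fingers stopped after 5 mm of travel and the force rose to 16.7 N, so the cap was at its stop. The pictures show it back up afterwards.
- **Basket height and position:** the rim measured 0.207 m, which puts the underside at about 0.152 m, or 107 mm above the pan rim. The basket's centre is about 5 mm from the pan's centre in plan.
- **Level and still:** the level check gave a tilt under 0.001 rad; its filter keeps only points near rim height, so the figure is rough. The arm held still for the last 0.8 s.
- **Grip and parts:** the fingers held at 19.9 mm opening on the 20 mm grip, carrying about 5.5 N. Nut, aluminium piston and bearing are visible in the basket.
- **Bystanders:** battery, bar and brush look unmoved when the top pictures are compared by eye; I did not measure them.

One reading was odd: the wrist showed 4–9 N of sideways force while pressing the cap. It went back to about zero after release.

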